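Issue a hall pass from the stack dispenser

TASK

Pull the lowest hall pass straight out of the dispenser on the teacher's desk, leaving the others stacked inside, and lay it gently, flat on the floor of the blue tray. Do not drop it in from above, and leave the other things on the desk where they are.

Things in the scene. Friction and masses are not known exactly. Their poses are not given: they have to be found in the camera images.
- dispenser: fixed open-topped white box with two blue front posts, 166 mm long (x), 76 wide (y), 70 tall; inside 154 x 64 mm. Origin: centre of its underside, on the desk, z up. Five passes lie flat, stacked on its floor, 15 mm above the desk. Upper passes rest by weight only and drop as the lowest leaves.
- dispenser_slot (a point): middle of the slot's lower edge, in the dispenser's front face (83 mm along -x from its centre, 15 mm up); same axes, -x is the way out. The slot is 64 mm wide and leaves 14 mm clear above the floor: only the lowest, 10 mm thick pass slides out, straight along -x; the posts hold the others back. The floor ends at the front face; beyond it is bare desk.
- pass1_mid (a point): centre of the lowest pass. It starts in line with the dispenser, x the long way, its banded and dotted end (-x) sticking 38 to 50 mm out of the slot, 15 mm clear of the desk, so it can be gripped across its 60 mm width from above. It slides with a pull of a few newtons.
- blue_tray: fixed shallow blue open tray, outside 210 (x) x 155 (y) x 22 mm tall, walls and floor 5 mm thick (inside 200 x 145 mm), empty. Origin: centre of its underside, on the desk. It stands on the robot's right of the dispenser, and may have changed places with the grey tray.
- grey_tray: fixed grey tray of the same size and origin as the blue one; it holds a whiteboard eraser and a small box and is not to be used.
- mug: white ceramic mug, 82 mm across, 90 mm tall, origin under its centre; leave alone.
- pen_cup: grey pen cup with pens, 80 mm across, 165 mm tall with the pens, origin under its centre; leave alone.
- plant: small white pot with flowers, 80 mm across, 150 mm tall, origin under its centre; leave alone.
- stapler: red and black stapler, 140 x 36 x 60 mm, origin under its centre; leave alone.
- eraser: green and grey whiteboard eraser, 102 x 50 x 32 mm, in the grey tray, origin under its centre; leave alone.
- staple_box: small cardboard box, 55 x 40 x 16 mm, in the grey tray, origin under its centre; leave alone.
- pass2_mid (a point): centre of pass 2, counted from the bottom: same size and look as the lowest one, stacked squarely in the dispenser; starts 30 mm above the desk.
- pass3_mid (a point): centre of pass 3, counted from the bottom: same size and look as the lowest one, stacked squarely in the dispenser; starts 40 mm above the desk.
- pass4_mid (a point): centre of pass 4, counted from the bottom: same size and look as the lowest one, stacked squarely in the dispenser; starts 50 mm above the desk.
- pass5_mid (a point): centre of pass 5, counted from the bottom: same size and look as the lowest one, stacked squarely in the dispenser; starts 60 mm above the desk.
- pass1: the lowest pass: a thin plywood hall pass, 150 x 60 x 10 mm, about 70 g (may vary 0.7 to 1.4 times), rigid, with an orange band across it and a small dark dot near one end; origin at the centre of its underside, 5 mm below pass1_mid; x the long way, y the width, z up.
Not all that is in view belongs to the job. What is shaped like the pass1 but red or yellow is not meant.

How it is judged:
By the outcome, as a careful person would: the job done as asked, in the order asked, and still so for the second after the job is handed in, with the robot touching nothing.
It also fails if it takes over 45 s, if anything falls off the work surface, if the arm or the gripper's body presses on something with over 40 N, if the wrist force passes 120 N, or if a joint passes its speed limit or range.

ROBOT

A 6-joint arm with a two-finger parallel gripper is mounted at the origin on the work surface. World frame = base frame: x ahead of the robot, y to its left, z up, the work surface at z = 0. Lengths are in m, angles in rad, forces in N, time in s.
With the tool pointing down it reaches from about 0.35 to 0.875 m from the base axis. Payload 4.2 kg.
Tool frame: the origin (TCP) lies midway between the tips of the shut fingers; the grasp point (between the pads) lies 19 mm behind it (bot.tcp_to_grasp is the distance from the TCP to the grasp point, in m); z points along the fingers, y is the line along which they close (so a half turn about z gives the same grasp; the last joint's range is limited). The gripper opens to 87 mm and grips with 3 to 60 N. Pads are 19 mm wide; open, the fingers measure 117 mm over their backs; the gripper's body (75 mm by 190 mm) begins 51 mm behind the grasp point.
Start: joints at [-0.952, 0.385, 0.008, 0, -1.194, -0.259], TCP at [0.22, -0.585, 0.223] pointing down, gripper open.
Joint ranges: [-3.14, 3.14], [-1.21, 2.06], [-1.07, 1.41], [-3.16, 2.05], [-2.99, -0.16], [-3.1, 3.1]. Speed limits (rad/s): [2.79, 2.79, 3.14, 3.14, 3.14, 3.14].

INTERFACE

Orientations are given as a unit quaternion [x, y, z, w].
In Python, from station import bot gives the robot as it stands.
- The arm moves only by the tool apply_moves, never from a script. Its argument "series" is a list that holds one entry, the list of rows, each a list of 4 numbers: the shift along the tool's x, y, z in m, then the turn about the tool's z in degrees. In form: [[[dx, dy, dz, spin], ...]]. A call has 1 to 12 rows; each row is the pose to reach, as a shift and turn from the pose commanded when the call began, along the tool's axes at that moment; what a row does not reach only later rows make up. A row lasts 1/10 s, in which the tool goes at most 50 mm and 8.59 degrees, less where a joint would pass 70% of its speed; a pose out of reach is approached as far as the arm can. A call with a gripper value outside its range is refused whole. "jaw" is the finger opening in m, from 0 to 0.087, set as the call begins (left out, the last holds). The fingers move at their own pace and stop on an object; "squeeze" is the grip in N (left out, the last holds). Time passes only in rows, so rows that repeat a pose let the fingers close. It gives the time, the measured TCP pose, the force, the opening and the grip force at its end, in the units of the state.
- bot.read_state(): the state, without advancing time (a new reading comes with each control period).
- bot.read_camera(name): name is "scene" or "top" or "wrist"; returns a dict with "pixels" (400x640x3 uint8, red, green, blue), "K" (3x3 intrinsics, pixels), "R" (3x3) and "t" (3): a world point X has camera coordinates R X + t. Camera axes: x right, y down, z forward; pixel columns grow to the right and rows downward; lengths in m; the calibration is good to about 2 mm. A picture is of the moment at which its call begins. There is no depth.
- bot.close_job(): hands the job in; it is judged then, once.
The state is a dict: "t": time; "joints": joint angles; "qvel": joint speeds; "joint_torque": joint torques, N m; "tcp_pos": TCP position; "ee_rot": TCP orientation; "ft_force": force on the tool from outside, world axes, zero at the start; "moment": the same for the moment, N m; "gripper_width": finger opening in m; "grasp_force": force on a finger pad.
Only numpy, scipy, OpenCV 4.12 (cv2) and the standard library are available. Lean on these libraries where they do the work, as an engineer would, in place of code of your own. Each camera call takes 0.05 s, during which the arm holds its last target. There are 200 camera calls.

## Working session

There is one attempt and no reset: what is moved stays moved. The work goes in short steps, Python scripts to look and compute and a tool call to move; the robot and the scene stay as the last step left them, time stands still between calls to the robot, and variables do not carry over. Pictures are saved under pics/ and viewed, at most 10 in all, crops included, and the job is handed in when it is done.

Besides the shell and the picture viewer there is one more tool, called after "Request:" as name(argument=value, ...), one argument or row to a line, values as JSON. apply_moves: Moves the arm, as the interface text tells. Its arguments: {"type":"object","properties":{"series":{"type":"array","items":{"type":"array","items":{"type":"array","items":{"type":"number"}}}},"jaw":{"type":"number"},"squeeze":{"type":"number"}},"required":["series"]}

```bash
mkdir -p pics; cat > h.py <<'E'
import numpy as np,cv2
from station import bot
def snap(n,f):
    c=bot.read_camera(n); cv2.imwrite('pics/'+f,c['pixels'][:,:,::-1]); np.savez(''+n+'.npz',**{k:c[k] for k in('pixels','K','R','t')}); return c
def ray(n,u,v,z):
    c=np.load(''+n+'.npz'); R=c['R'];o=-R.T@c['t']; d=R.T@np.linalg.solve(c['K'],[u,v,1.]); return o+d*(z-o[2])/d[2]
E
python3 -c "
from h import *
snap('top','top1.png');snap('scene','scene1.png');s=bot.read_state();print(s['tcp_pos'],s['ee_rot'],s['t'])"
```

```text
[ 0.21987679 -0.58447213  0.22158327] [-1.78828721e-01  9.83879736e-01  9.47965424e-04 -2.35201135e-04] 0.1
```

View pics/top1.png

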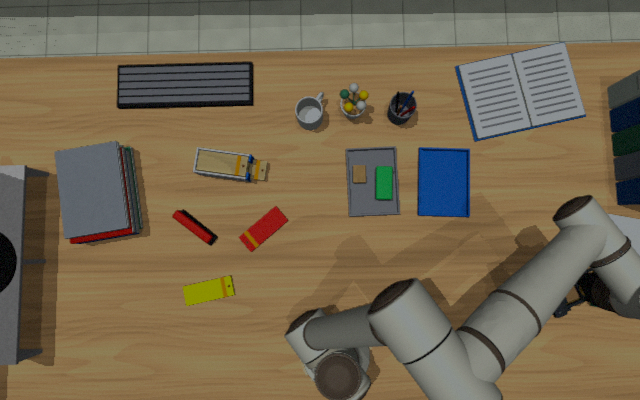

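View pics/scene1.png

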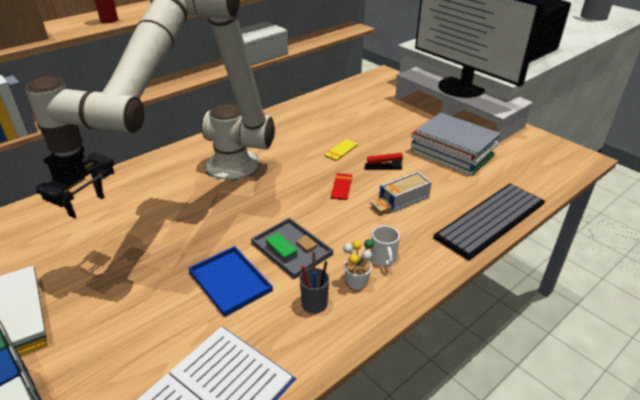

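The top view shows the dispenser at about (225,164), with its pass sticking out to the right to about (267,170). The blue tray is centred near (444,182) and the grey tray near (372,182). The mug, plant and pen cup are in a row near row 105. I'll enlarge the dispenser and the tray.

```bash
python3 -c "
from h import *
p=cv2.imread('pics/top1.png')
a=cv2.resize(p[140:190,185:275],None,fx=8,fy=8,interpolation=cv2.INTER_CUBIC)
cv2.imwrite('pics/c1.png',a)
for uv in [(418,149),(469,149),(469,216),(418,217)]: print(ray('top',*uv,.022).round(4))
c=np.load('top.npz');print(c['K'],-c['R'].T@c['t'],c['R'].round(3))
# blue mask centre
h=cv2.cvtColor(p,cv2.COLOR_BGR2HSV);m=cv2.inRange(h,(100,150,40),(130,255,255));m[:, :412]=0;m[:,475:]=0;m[:140]=0;m[225:]=0
r=cv2.minAreaRect(cv2.findNonZero(m));print(r);print([ray('top',*q,.02).round(4) for q in cv2.boxPoints(r)])
"
```

```text
[ 0.6177 -0.2695  0.022 ]
[ 0.614  -0.4263  0.022 ]
[ 0.4075 -0.4153  0.022 ]
[ 0.4079 -0.2606  0.022 ]
[[463.74707624   0.         322.77960836]
 [  0.         463.74707624 193.6762906 ]
 [  0.           0.           1.        ]] [0.34237928 0.01378862 1.43583777] [[-0.022 -1.    -0.012]
 [-0.995  0.023 -0.101]
 [ 0.101  0.01  -0.995]]
((443.5, 182.0), (68.0, 51.0), 90.0)
[array([ 0.6212, -0.2701,  0.02  ]), array([ 0.6175, -0.4271,  0.02  ]), array([ 0.4076, -0.4159,  0.02  ]), array([ 0.4111, -0.2612,  0.02  ])]
```

View pics/c1.png

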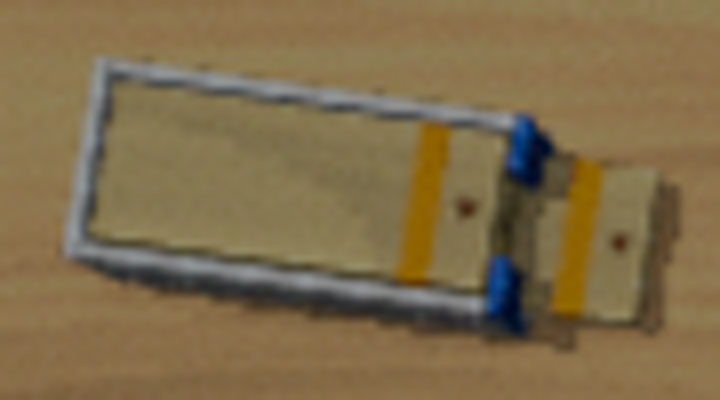

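```bash
python3 -c "
from h import *
f=lambda u,v,z: ray('top',184.5+(u+.5)/8,139.5+(v+.5)/8,z)
C=[f(98,58,.07),f(70,256,.07),f(490,322,.07),f(528,118,.07)]
P=[f(662,168,.025),f(640,325,.025)];d=f(620,242,.025)
print([c.round(4) for c in C],[p.round(4) for p in P],d.round(4))
ax=(C[0]+C[1]-C[2]-C[3])[:2];print('dispenser +x yaw',np.degrees(np.arctan2(ax[1],ax[0])),'centre',sum(C)/4)
w=(P[0]-P[1])[:2];print('pass width',np.hypot(*w),'yaw +x',np.degrees(np.arctan2(w[1],w[0]))+90, 'end mid',sum(P)/2)
s=f(518,150,.07);print(np.linalg.norm(C[0]-C[3]),np.linalg.norm(C[0]-C[1]))
"
```

```text
[array([0.6309, 0.4018, 0.07  ]), array([0.5561, 0.4118, 0.07  ]), array([0.5277, 0.255 , 0.07  ]), array([0.6043, 0.2404, 0.07  ])] [array([0.5921, 0.1962, 0.025 ]), array([0.5313, 0.2052, 0.025 ])] [0.5637 0.2127 0.025 ]
dispenser +x yaw 80.16869966801546 centre [0.57975271 0.32724553 0.07      ]
pass width 0.06150131397635879 yaw +x 81.54409510621761 end mid [0.56168661 0.20071609 0.025     ]
0.16361715748421563 0.07546956339117471
```

Request:
apply_moves(
  series=[
    [[-0.02,0.02,0,-5],[-0.05,0.05,0,-12],[-0.085,0.085,0,-20],[-0.12,0.12,0,-28],[-0.155,0.155,0,-36],[-0.19,0.19,0,-44],[-0.225,0.225,0,-52],[-0.26,0.26,0,-60],[-0.295,0.3,0,-60],[-0.33,0.335,0,-60],[-0.365,0.37,0,-60],[-0.4,0.405,0,-60]],
  ],
  jaw=0.087,
)

```text
t: 1.3
tcp_pos: [0.4513, -0.0644, 0.2226]
ee_rot: [-0.647, 0.762, 0.0, 0.0]
ft_force: [1.6, -0.9, 1.2]
gripper_width: 0.0869
grasp_force: 0.0
```

```bash
cat >> h.py <<'E'
from scipy.spatial.transform import Rotation as Ro
def go(g,yaw):
    s=bot.read_state();R=Ro.from_quat(s['ee_rot']).as_matrix()
    y=np.degrees(np.arctan2(R[1,0],R[0,0]))
    print('t',s['t'],'tcp',s['tcp_pos'].round(4) if hasattr(s['tcp_pos'],'round') else s['tcp_pos'],'yaw',y,'shift',(R.T@(np.array(g)-s['tcp_pos'])).round(4),'spin',-((yaw-y+180)%360-180),'q',np.round(s['joints'],2),'F',np.round(s['ft_force'],2))
E
python3 -c "
from h import *
go((.565,.215,.15),-99.5)"
```

```text
t 1.3 tcp [ 0.4513 -0.0644  0.2226] yaw -99.3586510444064 shift [-0.2942 -0.0668  0.0726] spin 0.1413489555935996 q [ 0.22  0.09 -0.39 -0.   -1.09 -0.38] F [ 1.61 -0.88  1.21]
```

Request:
apply_moves(
  series=[
    [[-0.04,-0.01,0.01,0],[-0.08,-0.02,0.02,0],[-0.12,-0.03,0.03,0],[-0.16,-0.035,0.04,0],[-0.2,-0.045,0.05,0],[-0.235,-0.055,0.06,0],[-0.255,-0.065,0.07,0],[-0.264,-0.067,0.073,0],[-0.264,-0.067,0.073,0],[-0.264,-0.067,0.073,0]],
  ],
)

```text
t: 2.3
tcp_pos: [0.5598, 0.1822, 0.1497]
ee_rot: [-0.647, 0.763, 0.0, -0.0]
ft_force: [-0.7, -1.2, 0.3]
gripper_width: 0.0873
grasp_force: 0.0
```

```bash
python3 -c "
from h import *
snap('wrist','w1.png')
go((.565,.215,.15),-99.5)"
```

```text
t 2.35 tcp [0.5599 0.1821 0.1501] yaw -99.42999113844319 shift [-0.0333  0.0004  0.0001] spin 0.07000886155680064 q [ 0.59  0.38 -0.19  0.   -1.   -0.75] F [ 0.3  -0.94  0.58]
```

View pics/w1.png

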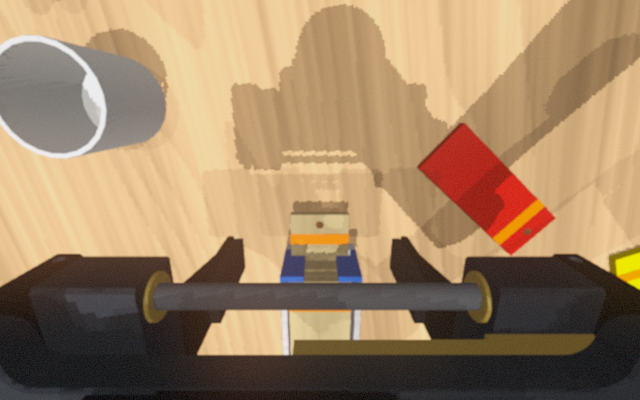

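The wrist view shows the pass end at the slot, with front top corners at about (291,213) and (349,213). It is square to the image and lies between the fingers.

```bash
python3 -c "
from h import *
a=ray('wrist',291,213.5,.025);b=ray('wrist',349.5,213,.025);m=(a+b)/2;w=b-a
print(a,b,np.linalg.norm(w),np.degrees(np.arctan2(w[1],w[0])),m)
p=ray('wrist',282,282,.07);q=ray('wrist',360,282,.07);print(p,q,(p+q)/2,np.linalg.norm(p-q))
y=np.radians(80.5);g=m+.018*np.array([np.cos(y),np.sin(y),0]);g[2]=.0165;print(g);go(g,-99.5)"
```

```text
[0.58918976 0.19853814 0.025     ] [0.53094759 0.20759091 0.025     ] 0.058941520121395904 171.1650291675496 [0.56006868 0.20306453 0.025     ]
[0.6031802 0.2472791 0.07     ] [0.53262793 0.25890471 0.07      ] [0.56790406 0.25309191 0.07      ] 0.07150369883636382
[0.56303954 0.22081767 0.0165    ]
t 2.35 tcp [0.5599 0.1821 0.1501] yaw -99.42999113844319 shift [-0.0387  0.0033  0.1336] spin 0.07000886155680064 q [ 0.59  0.38 -0.19  0.   -1.   -0.75] F [ 0.3  -0.94  0.58]
```

Request:
apply_moves(
  series=[
    [[-0.01,0.001,0.03,0],[-0.025,0.002,0.06,-0.5],[-0.035,0.003,0.085,-0.5],[-0.038,0.003,0.105,-0.5],[-0.038,0.003,0.12,-0.5],[-0.038,0.003,0.129,-0.5],[-0.038,0.003,0.133,-0.5],[-0.038,0.003,0.133,-0.5]],
  ],
)

```text
t: 3.15
tcp_pos: [0.5637, 0.2205, 0.017]
ee_rot: [-0.65, 0.76, -0.0, 0.0]
ft_force: [0.1, 0.1, -0.7]
gripper_width: 0.0869
grasp_force: 0.0
```

Request:
apply_moves(
  series=[
    [[0,0,0,0],[0,0,0,0],[0,0,0,0],[0,0,0,0],[0,0,0,0],[0,0,0,0],[0,0,0,0],[0,0,0,0]],
  ],
  jaw=0.05,
  squeeze=35,
)

```text
t: 3.95
tcp_pos: [0.5638, 0.2211, 0.0169]
ee_rot: [-0.65, 0.76, -0.0, 0.0]
ft_force: [-0.6, -0.5, 3.1]
gripper_width: 0.0598
grasp_force: 35.0
```

```bash
python3 -c "
from h import *
snap('wrist','w2.png')
go((.563,.221,.0165),-99.5)"
```

```text
t 4.0 tcp [0.5637 0.2211 0.0169] yaw -98.87978019191915 shift [0.0002 0.0007 0.0004] spin 0.620219808080833 q [ 0.64  0.57 -0.28  0.   -0.73 -0.8 ] F [-0.48 -0.5   3.51]
```

View pics/w2.png

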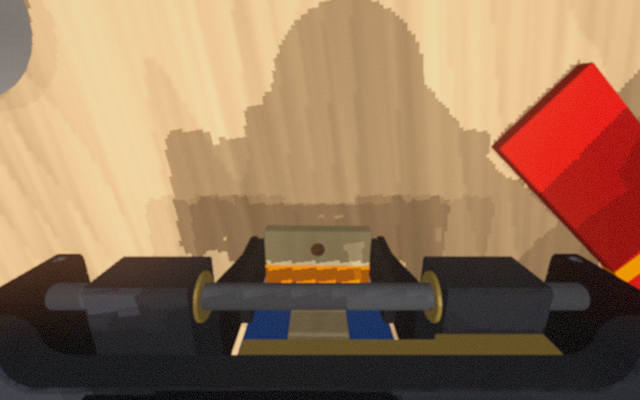

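The pass is gripped at its end, with the dot at (318,249), and the posts are clear behind it. Next I'll pull it straight out.

Request:
apply_moves(
  series=[
    [[0.006,0,0,0],[0.018,0,0,0],[0.03,0,0,0],[0.042,0,0,0],[0.054,0,0,0],[0.066,0,0,0],[0.078,0,0,0],[0.09,0,0,0],[0.102,0,0,0],[0.114,0,0,0],[0.126,0,0,0],[0.138,0,0,0]],
  ],
)

```text
t: 5.2
tcp_pos: [0.5416, 0.0832, 0.0162]
ee_rot: [-0.65, 0.76, 0.0, -0.001]
ft_force: [0.4, -0.4, -0.9]
gripper_width: 0.0597
grasp_force: 35.0
```

Request:
apply_moves(
  series=[
    [[0.012,0,0,0],[0.024,0,-0.003,0],[0.03,0,-0.01,0],[0.035,0,-0.025,0],[0.04,0,-0.045,0],[0.045,0,-0.06,0],[0.045,0,-0.063,0],[0.045,0,-0.063,0]],
  ],
)

```text
t: 6.0
tcp_pos: [0.5357, 0.0403, 0.0803]
ee_rot: [-0.65, 0.76, -0.0, 0.001]
ft_force: [0.3, 0.7, -0.3]
gripper_width: 0.0595
grasp_force: 35.0
```

```bash
python3 -c "
from h import *
snap('wrist','w3.png');c=snap('scene','s3.png');d=snap('top','t3.png')
W=cv2.imread('pics/w3.png');S=cv2.resize(cv2.imread('pics/s3.png')[130:260,280:480],(400,260));T=cv2.resize(cv2.imread('pics/t3.png')[110:240,180:380],(400,260))
cv2.imwrite('pics/m3.png',np.vstack([cv2.resize(W,(480,300)).copy() if 0 else cv2.copyMakeBorder(cv2.resize(W,(512,320)),0,0,0,288,cv2.BORDER_CONSTANT),np.hstack([S,T])]))
go((.40,-.343,.10),-180)"
```

```text
t 6.15 tcp [0.5348 0.0402 0.0788] yaw -98.8774877582058 shift [ 0.3994  0.074  -0.0209] spin 81.1225122417942 q [ 0.38  0.39 -0.4  -0.   -0.79 -0.53] F [ 0.95 -0.14 -0.05]
```

View pics/m3.png

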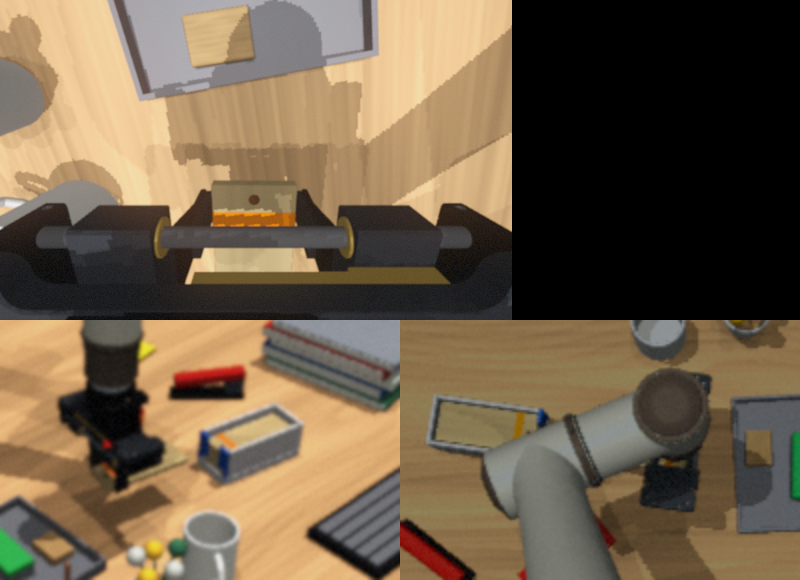

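The pass is out and level, and the dispenser still holds the others. Now I'll carry it over the blue tray.

Request:
apply_moves(
  series=[
    [[0.01,0,-0.02,2],[0.035,0.001,-0.04,8],[0.07,0.003,-0.05,15],[0.105,0.005,-0.05,23],[0.14,0.007,-0.05,31],[0.175,0.009,-0.05,39],[0.21,0.011,-0.05,47],[0.245,0.013,-0.05,55],[0.28,0.015,-0.05,63],[0.315,0.016,-0.05,70],[0.345,0.018,-0.05,76],[0.365,0.019,-0.05,80]],
  ],
)

```text
t: 7.35
tcp_pos: [0.4592, -0.319, 0.1283]
ee_rot: [-0.007, 1.0, 0.0, -0.001]
ft_force: [1.1, 1.0, -1.0]
gripper_width: 0.0594
grasp_force: 35.0
```

```bash
python3 -c "
from h import *
go((.456,-.340,.13),177.3)"
```

```text
t 7.35 tcp [ 0.4592 -0.319   0.1283] yaw -179.1594745681131 shift [ 0.0035 -0.021  -0.0017] spin 3.540525431886863 q [-0.32  0.36 -0.29 -0.   -0.93 -1.24] F [ 1.14  0.98 -1.  ]
```

Request:
apply_moves(
  series=[
    [[0.002,-0.012,0,2],[0.003,-0.02,0,3.5],[0.003,-0.021,0.01,3.5],[0.003,-0.021,0.03,3.5],[0.003,-0.021,0.04,3.5],[0.003,-0.021,0.04,3.5],[0.003,-0.021,0.04,3.5]],
  ],
)

```text
t: 8.05
tcp_pos: [0.4579, -0.3382, 0.0895]
ee_rot: [0.02, 1.0, -0.0, -0.0]
ft_force: [-0.4, -0.4, -0.5]
gripper_width: 0.0593
grasp_force: 35.0
```

```bash
python3 -c "
from h import *
snap('wrist','w4.png');snap('scene','s4.png')
W=cv2.imread('pics/w4.png');S=cv2.resize(cv2.imread('pics/s4.png')[200:320,160:340],(450,300))
cv2.imwrite('pics/m4.png',np.vstack([cv2.resize(W[:300],(640,300)),cv2.copyMakeBorder(S,0,0,0,190,cv2.BORDER_CONSTANT)]))
go((.456,-.340,.09),177.3)"
```

```text
t 8.15 tcp [ 0.4583 -0.3385  0.0903] yaw 177.66608165013892 shift [ 0.0022 -0.0016  0.0003] spin 0.36608165013890925 q [-0.35  0.42 -0.3   0.   -0.84 -1.26] F [-0.12 -0.27 -0.33]
```

View pics/m4.png

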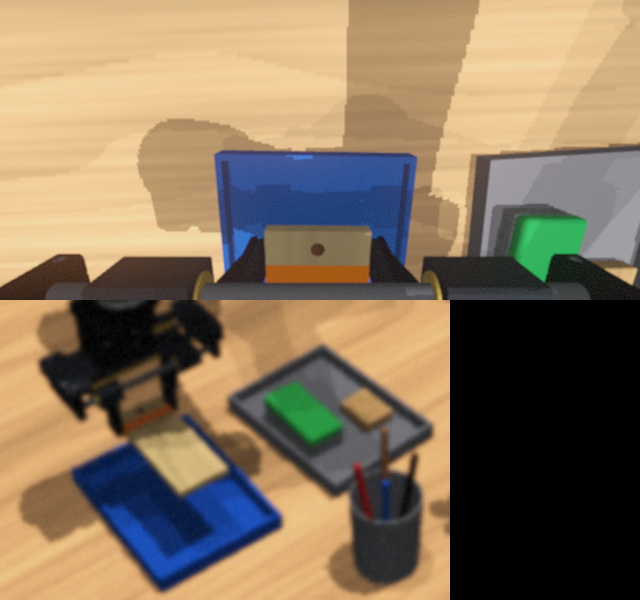

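The pass is over the blue tray. In the wrist view the near rim's outer corners are at (216,152) and (415,156).

```bash
python3 -c "
from h import *
a=ray('wrist',216,152,.022);b=ray('wrist',415,156,.022);w=b-a;y=np.arctan2(w[1],w[0])-np.pi/2
print(a,b,np.linalg.norm(w),np.degrees(y)); u=np.array([np.cos(y),np.sin(y)]);print('centre',((a+b)/2)[:2]+.105*u)"
```

```text
[ 0.40537944 -0.41232844  0.022     ] [ 0.41433895 -0.26157571  0.022     ] 0.15101874422108216 -3.4011917359652077
centre [ 0.51467425 -0.34318142]
```

Request:
apply_moves(
  series=[
    [[0,-0.001,0.015,0.5],[0,-0.0015,0.035,0.7],[0,-0.0015,0.052,0.7],[0,-0.0015,0.064,0.7],[0,-0.0015,0.07,0.7],[0,-0.0015,0.074,0.7],[0,-0.0015,0.077,0.7],[0,-0.0015,0.079,0.7],[0,-0.0015,0.08,0.7],[0,-0.0015,0.081,0.7],[0,-0.0015,0.081,0.7]],
  ],
)

```text
t: 9.25
tcp_pos: [0.4576, -0.3401, 0.0087]
ee_rot: [0.027, 1.0, -0.0, 0.0]
ft_force: [0.6, -0.1, -1.6]
gripper_width: 0.0593
grasp_force: 35.0
```

```bash
python3 -c "
from h import *
go((.4577,-.340,.007),177)"
```

```text
t 9.25 tcp [ 0.4576 -0.3401  0.0087] yaw 176.9134782269153 shift [-0.0001  0.0001  0.0017] spin -0.0865217730847121 q [-0.36  0.53 -0.37 -0.   -0.66 -1.27] F [ 0.57 -0.12 -1.59]
```

Request:
apply_moves(
  series=[
    [[0,0,0.0005,0],[0,0,0.001,0],[0,0,0.0015,0],[0,0,0.0015,0],[0,0,0.0015,0]],
  ],
)

```text
t: 9.75
tcp_pos: [0.4575, -0.3401, 0.0071]
ee_rot: [0.027, 1.0, -0.0, 0.0]
ft_force: [0.1, -0.8, -0.3]
gripper_width: 0.0596
grasp_force: 35.0
```

```bash
python3 -c "
from h import *
go((.4577,-.340,.007),177);snap('scene','s5.png');snap('wrist','w5.png')
W=cv2.imread('pics/w5.png');S=cv2.resize(cv2.imread('pics/s5.png')[220:320,170:290],(480,400),interpolation=cv2.INTER_CUBIC)
cv2.imwrite('pics/m5.png',np.hstack([S,cv2.resize(W,(320,400))]))"
```

```text
t 9.75 tcp [ 0.4575 -0.3401  0.0071] yaw 176.9160957214128 shift [-0.0001  0.0001  0.0001] spin -0.08390427858719818 q [-0.36  0.54 -0.37  0.   -0.66 -1.27] F [ 0.09 -0.81 -0.33]
```

View pics/m5.png

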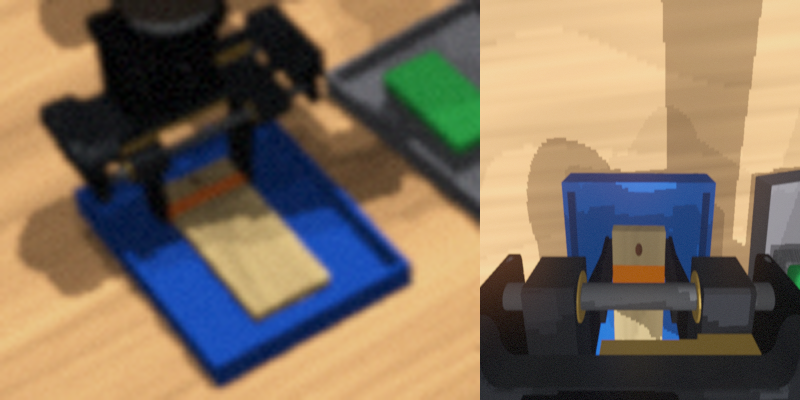

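The pass lies inside the tray, well clear of its walls. I'll lower it the last bit until it touches.

Request:
apply_moves(
  series=[
    [[0,0,0.0005,0],[0,0,0.001,0],[0,0,0.001,0],[0,0,0.001,0]],
  ],
)

```text
t: 10.25
tcp_pos: [0.4576, -0.3401, 0.0069]
ee_rot: [0.027, 1.0, -0.0, 0.0]
ft_force: [-1.1, 0.6, 5.5]
gripper_width: 0.0595
grasp_force: 35.0
```

It has touched: the force is 5.5 N upward and the descent has stopped. Releasing now.

Request:
apply_moves(
  series=[
    [[0,0,0,0],[0,0,-0.0005,0],[0,0,-0.0005,0],[0,0,-0.0005,0],[0,0,-0.0005,0],[0,0,-0.0005,0]],
  ],
  jaw=0.08,
)

```text
t: 10.85
tcp_pos: [0.4575, -0.3401, 0.0064]
ee_rot: [0.027, 1.0, 0.0, -0.0]
ft_force: [-0.1, -0.6, -0.1]
gripper_width: 0.0799
grasp_force: 0.0
```

Request:
apply_moves(
  series=[
    [[0,0,-0.01,0],[0,0,-0.03,0],[0,0,-0.06,0],[0,0,-0.1,0],[0.02,0,-0.13,0],[0.05,0,-0.15,0],[0.06,0,-0.16,0],[0.06,0,-0.16,0]],
  ],
)

```text
t: 11.65
tcp_pos: [0.3974, -0.3372, 0.1688]
ee_rot: [0.027, 1.0, -0.001, 0.002]
ft_force: [0.2, -0.3, -0.0]
gripper_width: 0.0802
grasp_force: 0.0
```

```bash
python3 -c "
from h import *
snap('scene','s6.png');snap('top','t6.png')
S=cv2.imread('pics/s6.png');T=cv2.imread('pics/t6.png')
cv2.imwrite('pics/m6.png',np.hstack([cv2.resize(S[130:330,160:460],(450,300)),cv2.resize(T[80:280,170:400],(345,300))]))
print(bot.read_state()['gripper_width'],bot.read_state()['t'])"
```

```text
0.08026649452432379 11.75
```

View pics/m6.png

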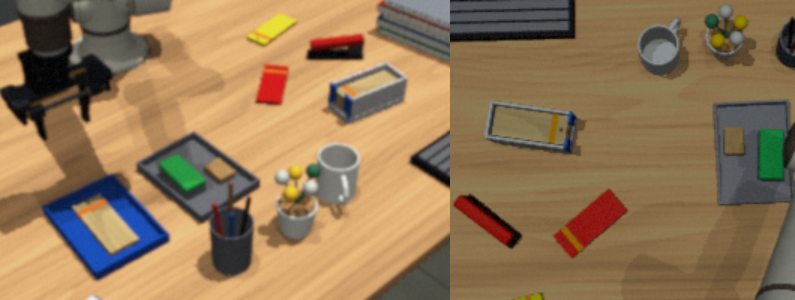

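The pass lies flat in the blue tray, the remaining passes are still stacked in the dispenser, and nothing else has moved.

```bash
python3 -c "
from station import bot
print(bot.close_job())"
```

```text
the job is handed in; nothing more can be done
None
```

I pulled the lowest hall pass straight out and laid it flat on the blue tray's floor; the other passes stayed in the dispenser, nothing else moved, and I handed the job in at about 12 s.

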